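# Score the tavla game on the two-pin stand

## Robot

A 6-joint arm with a two-finger parallel gripper is mounted at the origin on the work surface. World frame = base frame: x ahead of the robot, y to its left, z up, the work surface at z = 0. Lengths are in m, angles in rad, forces in N, time in s.
With the tool pointing down it reaches from about 0.375 to 0.9 m from the base axis. Payload 3.1 kg.
Tool frame: the origin (TCP) lies on the centre line of the jaws, within the pads' length; the fingertips stand robot.nose_length ahead of it and the grasp point (between the pads) lies 6 mm ahead of it (robot.nose_length is the distance from the TCP to the fingertips, in m); z points along the fingers, y is the line along which they close (so a half turn about z gives the same grasp; the last joint's range is limited). The gripper opens to 87 mm and grips with 3 to 60 N. Pads are 19 mm wide; open, the fingers measure 117 mm over their backs; the gripper's body (75 mm by 190 mm) begins 51 mm behind the grasp point.
Start: joints at [-1.399, 0.527, 1.433, -0, 1.181, -0.178], TCP at [0.215, -0.587, 0.248] pointing down, gripper open.
Joint ranges: [-3.08, 3.08], [-0.75, 2.2], [0.22, 2.44], [-1.43, 4.57], [0, 2.65], [-2.85, 2.85]. Speed limits (rad/s): [2.79, 2.79, 3.14, 3.14, 3.14, 3.14].

## Interface

Orientations are given as a unit quaternion [x, y, z, w].
In Python, from rig import robot gives the robot as it stands.
- The arm moves only by the shell command python3 -m crank 'ROWS' [FORCE]. ROWS is JSON, one flat list of numbers, 7 for each row, row after row: the shift along the tool's x, y, z in mm, then the turn, a rotation vector about the tool's x, y, z in degrees, then the closure in counts, from 0 (fully open) to 255 (shut). In form: [x, y, z, ax, ay, az, fingers, x, y, z, ax, ay, az, fingers, ...]. A call has exactly 5 rows; each row is the pose to reach, as a shift and turn from the pose commanded when the call began, along the tool's axes at that moment; what a row does not reach only later rows make up. A row lasts 1/12 s, in which the tool goes at most 41.7 mm and 7.16 degrees, less where a joint would pass 70% of its speed; a pose out of reach is approached as far as the arm can. A call with a gripper value outside its range is refused whole. The fingers move at their own pace and stop on an object; FORCE is the grip in N (left out, the last holds). Time passes only in rows, so rows that repeat a pose let the fingers close, or fill a call up. It gives the time, the measured TCP pose, the force, the opening and the grip force at its end, in the units of the state.
- robot.get_obs(): the state, without advancing time (a new reading comes with each control period).
- robot.camera(name): name is "scene" or "top"; returns a dict with "pixels" (480x640x3 uint8, red, green, blue), "intrinsics" (3x3 intrinsics, pixels), "k1" (the pictures are not rectified: a ray, as slopes to the right and down, at radius r is drawn at 1 + k1 r^2 times it, then the intrinsics apply), "extrinsics" (4x4, takes a point from camera to world coordinates). Camera axes: x right, y down, z forward; pixel columns grow to the right and rows downward; lengths in m; the calibration is good to about 2 mm. A picture is of the moment at which its call begins. There is no depth.
- robot.hand_in(): hands the job in; it is judged then, once.
The state is a dict: "time": time; "q": joint angles; "joint_velocities": joint speeds; "joint_torque": joint torques, N m; "position": TCP position; "tool_rot": TCP orientation; "ft_force": force on the tool from outside, world axes, zero at the start; "moment": the same for the moment, N m; "grip_width": finger opening in m; "grip_force": force on a finger pad.
Only numpy, scipy, OpenCV 4.12 (cv2) and the standard library are available. Lean on these libraries where they do the work, as an engineer would, in place of code of your own. Each camera call takes 0.05 s, during which the arm holds its last target. There are 200 camera calls.

## Task

Cream has won this game of tavla: thread the cream tally plate over both brass pins of the score stand, one pin through each hole, so that it lies flat on the wooden bar, and let go. Leave the red plate and the sugar pot where they are.

Things in the scene. Friction and masses are not known exactly. Their poses are not given: they have to be found in the camera images.
- cream_center (a point): The cream lacquered wooden tally plate lying flat: 120 mm long (x axis), 50 mm wide (y), 15 mm thick (z), 60 g. Two round through holes 24 mm across on its long centre line, 38 mm either side of the centre. Same either way round or up. Point: its centre, 7.5 mm above its underside. To be threaded; can be pinched across its width, between the holes.
- red_center (a point): The dark red lacquered wooden tally plate lying flat: 120 mm long (x axis), 50 mm wide (y), 15 mm thick (z), 60 g. Two round through holes 24 mm across on its long centre line, 38 mm either side of the centre. Same either way round or up. Point: its centre, 7.5 mm above its underside. Not wanted: it stays where it lies.
- stand_seat (a point): Score stand, fixed: brown wooden bar 130 mm long (x axis), 36 mm wide (y), 20 mm high; two upright brass pins on its centre line, 38 mm either side of the middle, 8 mm thick, tapered tips, rising 40 mm above the bar. Point: middle of the bar's top face, 20 mm above the table, z up. A threaded plate overhangs the long sides by 7 mm; its centre is 7.5 mm above this point.
- sugar_center (a point): Round white porcelain sugar pot with a twist cap, 80 mm across, 93 mm tall, loose; it stays where it stands. Point: on its axis, 45 mm above the table. (An aluminium ashtray, 100 mm across and 26 mm high, stands on the far side too; a chrome bell and the tavla case are farther out.)
There are look-alikes about, which are no part of the job. Of the things that look like the part that bears stand_seat, the smallest one is meant. What is shaped like the part that bears cream_center but orange is not meant.

How it is judged:
By the outcome, as a careful person would: the job done as asked, in the order asked, and still so for the second after the job is handed in, with the robot touching nothing.
It also fails if it takes over 35 s, if anything falls off the work surface, if the arm or the gripper's body presses on something with over 40 N, if the wrist force passes 120 N, or if a joint passes its speed limit or range.

## Working session

There is one attempt and no reset: what is moved stays moved. The work goes in short steps, Python scripts to look and compute and a shell command to move; the robot and the scene stay as the last step left them, time stands still between calls to the robot, and variables do not carry over. Pictures are saved under pics/ and viewed, at most 10 in all, crops included, and the job is handed in when it is done.

```bash
mkdir -p pics; ls
python3 - <<'E'
from rig import robot
import cv2,pickle,numpy as np
print(robot.nose_length, robot.get_obs())
d={n:robot.camera(n) for n in("scene","top")}
pickle.dump(d,open('cams.pkl','wb'))
for n in d:
    cv2.imwrite(f'pics/{n}0.png',d[n]['pixels'][:,:,::-1]); print(n,d[n]['intrinsics'],d[n]['k1'],d[n]['extrinsics'])
E
```

```text
pics
0.025 {'time': 0.0, 'q': array([-1.39848910e+00,  5.28447816e-01,  1.43387203e+00,  8.62035781e-06,
        1.18139478e+00, -1.78524659e-01]), 'joint_velocities': array([ 4.69217420e-04,  2.01550876e-04, -2.33314504e-05,  1.55853690e-03,
        8.16430654e-04,  2.69867484e-04]), 'joint_torque': array([ 1.69948435e-03, -4.40033126e+01, -1.76592082e+01,  6.35267654e-02,
        5.81874687e-02, -1.77585516e-04]), 'position': array([ 0.21469926, -0.58626   ,  0.24659248]), 'tool_rot': array([ 9.84653767e-01,  1.74515998e-01,  7.28405250e-06, -1.06097059e-03]), 'ft_force': array([-0.74097876,  0.15710443,  0.48946469]), 'moment': array([-0.03374589,  0.01780932, -0.00018246]), 'grip_force': 0.0, 'grip_width': 0.08678609092807678}
scene [[557.06101076   0.         312.57335037]
 [  0.         557.06101076 240.82343194]
 [  0.           0.           1.        ]] -0.11302773337786354 [[-0.69770318  0.40697428 -0.58956103  1.22399678]
 [ 0.7163836   0.39383834 -0.57592178  0.7331828 ]
 [-0.00219362 -0.82417431 -0.56633196  0.69680435]
 [ 0.          0.          0.          1.        ]]
top [[445.15553719   0.         325.51381904]
 [  0.         445.15553719 238.11617613]
 [  0.           0.           1.        ]] -0.036419597525712735 [[ 0.02798228 -0.9958388   0.08672987  0.44611478]
 [-0.99953313 -0.02893956 -0.00979964  0.07100651]
 [ 0.01226879 -0.08641517 -0.99618367  0.92420199]
 [ 0.          0.          0.          1.        ]]
```

View pics/scene0.png

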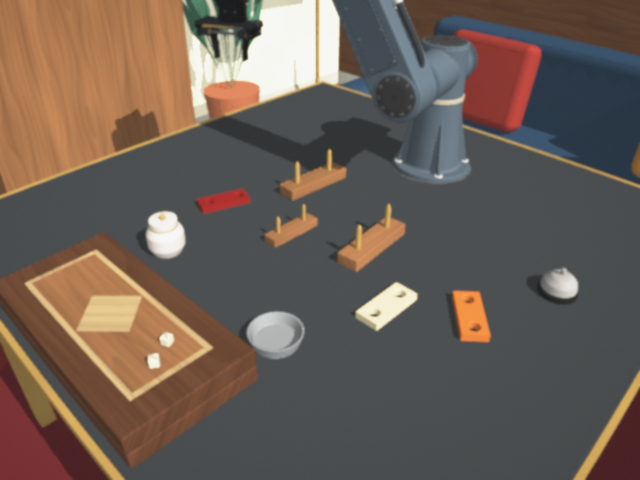

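View pics/top0.png

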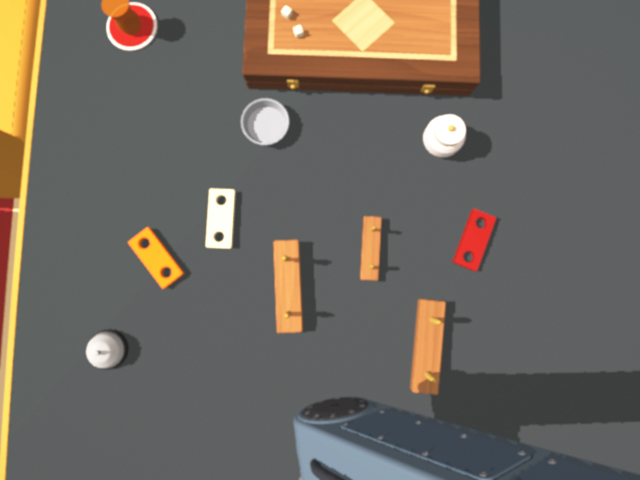

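The top view shows the cream plate at (220,218), orange at (155,258) and red at (475,240). The three stands are at (371,248), which is the smallest, (287,286) and (428,346). In the scene view the cream plate is at (387,305) and the smallest stand at (292,229).

```bash
cat > h.py <<'E'
import numpy as np,cv2
def ray(c,uv):
    K=c['intrinsics'];d=(np.asarray(uv,float)-[K[0,2],K[1,2]])/K[0,0];s=d.copy()
    for _ in range(20): s=d/(1+c['k1']*(s@s))
    E=c['extrinsics'];return E[:3,3],E[:3,:3]@np.array([*s,1])
def plane(c,uv,z):
    o,d=ray(c,uv);return o+d*(z-o[2])/d[2]
def proj(c,p):
    E=c['extrinsics'];q=E[:3,:3].T@(np.asarray(p)-E[:3,3]);s=q[:2]/q[2];s=s*(1+c['k1']*(s@s))
    K=c['intrinsics'];return s*K[0,0]+K[:2,2]
def blob(img,lo,hi,near,show=True):
    m=cv2.inRange(cv2.cvtColor(img,cv2.COLOR_RGB2HSV),lo,hi)
    cs,_=cv2.findContours(m,cv2.RETR_CCOMP,cv2.CHAIN_APPROX_NONE)
    return m,[c for c in cs if cv2.contourArea(c)>4 and np.linalg.norm(c[:,0].mean(0)-near)<60]
E
python3 - <<'E'
import pickle,numpy as np,cv2
from h import *
d=pickle.load(open('cams.pkl','rb'))
def rep(n,lo,hi,near,z):
    c=d[n];m,cs=blob(c['pixels'],lo,hi,near)
    for k in cs:
        a=cv2.contourArea(k)
        M=cv2.moments(k);u=(M['m10']/M['m00'],M['m01']/M['m00'])
        w=np.array([plane(c,p[0],z)[:2] for p in k],np.float32)*1000
        r=cv2.minAreaRect(w);print(n,near,'px',np.round(u,1),a,'w',np.round(plane(c,u,z)[:2]*1000,1),[np.round(x,1) for x in r])
rep('top',(15,20,140),(40,120,255),(220,218),.015)
rep('scene',(15,20,140),(40,120,255),(387,305),.015)
print()
rep('top',(5,80,60),(16,255,255),(371,248),.02)
for n,b in(('top',(345,205,55,90)),('scene',(255,195,75,60))):
    x,y,w,h=b;cv2.imwrite(f'pics/{n}_stand.png',cv2.resize(d[n]['pixels'][y:y+h,x:x+w,::-1],None,fx=6,fy=6,interpolation=cv2.INTER_CUBIC))
a=cv2.imread('pics/top_stand.png');b=cv2.imread('pics/scene_stand.png')
o=np.zeros((560,800,3),np.uint8);o[:540,:330]=a;o[:360,340:790]=b;cv2.imwrite('pics/stand.png',o)
E
```

```text
top (220, 218) px [218.2 236.1] 111.0 w [523. 282.] [array([523.3, 281.4]), array([25. , 24.5]), np.float64(47.2)]
top (220, 218) px [218.6 236.3] 66.5 w [522.6 281.1] [array([522.8, 280.9]), array([17.6, 18.7]), np.float64(47.3)]
top (220, 218) px [220.5 199.5] 104.5 w [598.9 281. ] [array([599., 281.]), array([23.2, 22.7]), np.float64(2.8)]
top (220, 218) px [220.9 199.8] 66.0 w [598.4 280.3] [array([598. , 279.9]), array([17.8, 20.4]), np.float64(47.6)]
top (220, 218) px [219.7 218. ] 1585.5 w [560.5 280.8] [array([561. , 280.8]), array([ 56.6, 126.6]), np.float64(89.2)]
top (220, 218) px [219.6 218.1] 1403.0 w [560.3 281. ] [array([560.8, 281. ]), array([ 52.2, 121.8]), np.float64(89.4)]
scene (387, 305) px [386.2 305.5] 1536.5 w [570.9 285.6] [array([567.4, 284.9]), array([ 63.7, 135.4]), np.float64(89.1)]
scene (387, 305) px [374.3 314.7] 12.5 w [606.  285.8] [array([606.3, 286. ]), array([ 7.8, 11.2]), np.float64(69.3)]

top (371, 248) px [370.5 248. ] 1185.5 w [507.2 -30.1] [array([507.7, -30.1]), array([ 40.2, 132.6]), np.float64(88.2)]
top (371, 248) px [370.4 266. ] 30.0 w [470.7 -30.7] [array([470.7, -30.8]), array([12.9, 13. ]), np.float64(46.3)]
top (371, 248) px [372.6 227.9] 30.5 w [548.6 -33.7] [array([548.9, -33.9]), array([10.1, 14.6]), np.float64(46.5)]
```

View pics/stand.png

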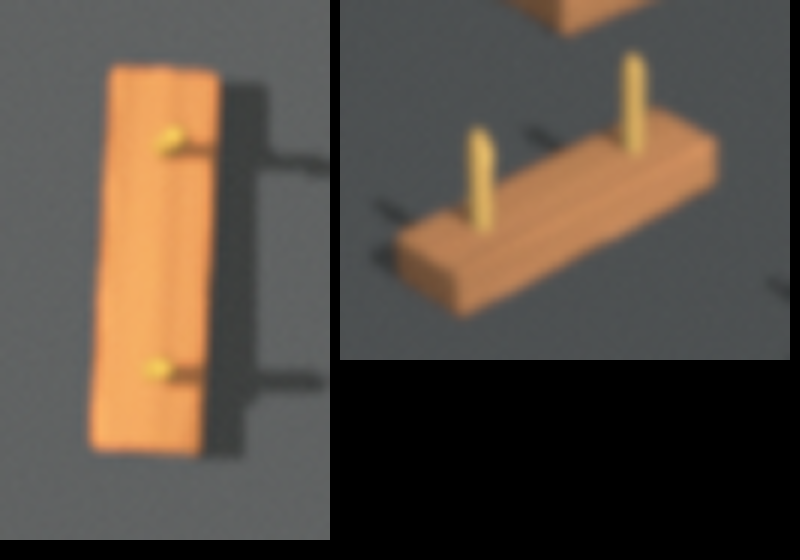

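The crop shows the small stand's pins clearly. In the top view the tips are near (373,227) and (371,266). In the scene view the tips are near (278.5,216) and (304,204), with bases at (279,233) and (304,220).

Run:
```python
import pickle,numpy as np
from h import *
d=pickle.load(open('cams.pkl','rb'));S,T=d['scene'],d['top']
def cr(off,x,y): return (off[0]+(x+.5)/6-.5,off[1]+(y+.5)/6-.5)
def tri(us,ut):
    a,p=ray(S,us);b,q=ray(T,ut);t=np.linalg.lstsq(np.c_[p,-q],b-a,rcond=None)[0]
    x,y=a+t[0]*p,b+t[1]*q;return np.round(1000*(x+y)/2,1),np.round(1000*(x-y),1)
so,to=(255,195),(345,205)
for n,st,sb,tt in(('far',(141,128),(145,230),(174,136)),('near',(293,54),(295,150),(158,370))):
    print(n,tri(cr(so,*st),cr(to,*tt)),'scene tip z60',np.round(plane(S,cr(so,*st),.06)*1e3,1),'base z20',np.round(plane(S,cr(so,*sb),.02)*1e3,1),'top tip z58',np.round(plane(T,cr(to,*tt),.058)*1e3,1))
# bar top corners from top crop (right edge is top face) and scene
for p in((110,67),(218,72),(91,448),(203,455)): print('bar top view',np.round(plane(T,cr(to,*p),.02)[:2]*1e3,1))
for p in((57,236),(120,270),(377,143),(322,106)): print('bar scene',np.round(plane(S,cr(so,*p),.02)[:2]*1e3,1))
```

```text
far (array([545.9, -31.5,  61.5]), array([ 1.4, -1.5,  0.3])) scene tip z60 [544.8 -34.3  60. ] base z20 [549.1 -29.7  20. ] top tip z58 [545.6 -31.1  58. ]
near (array([470.4, -28.5,  61.3]), array([ 2.6, -2.9,  0.4])) scene tip z60 [469.9 -31.8  60. ] base z20 [472.3 -28.9  20. ] top tip z58 [469.2 -27.4  58. ]
bar top view [573.1 -13.3]
bar top view [572.5 -50.3]
bar top view [443.2  -9.6]
bar top view [441.9 -47.5]
bar scene [574.1 -49.9]
bar scene [573.  -17.2]
bar scene [447.2 -10.1]
bar scene [442.6 -43.9]
```

```bash
python3 -m crank '[27,-30,0,0,0,4.4,0, 53,-59,0,0,0,8.8,0, 80,-89,0,0,0,13.2,0, 106,-119,0,0,0,17.7,0, 133,-148,0,0,0,22.1,0]' 20
python3 -m crank '[12,-35,0,0,0,0,0, 25,-69,0,0,0,0,0, 37,-104,0,0,0,0,0, 50,-138,0,0,0,0,0, 62,-173,0,0,0,0,0]'
python3 -m crank '[12,-35,0,0,0,0,0, 25,-69,0,0,0,0,0, 37,-104,0,0,0,0,0, 50,-138,0,0,0,0,0, 62,-173,0,0,0,0,0]'
python3 -m crank '[12,-35,6,0,0,0,0, 25,-69,12,0,0,0,0, 37,-104,18,0,0,0,0, 50,-138,24,0,0,0,0, 62,-173,30,0,0,0,0]'
python3 -m crank '[16,-43,15,0,0,0,0, 31,-86,30,0,0,0,0, 47,-130,45,0,0,0,0, 62,-172,60,0,0,0,0, 62,-172,70,0,0,0,0]'
```

```text
time: 0.52
position: [0.2888, -0.4, 0.2471]
tool_rot: [1.0, -0.02, -0.0, -0.001]
ft_force: [0.9, 0.6, -0.8]
grip_width: 0.0868
grip_force: 0.0
time: 0.93
position: [0.3571, -0.2298, 0.2474]
tool_rot: [1.0, -0.018, 0.0, -0.0]
ft_force: [0.4, -0.3, -0.0]
grip_width: 0.0867
grip_force: 0.0
time: 1.35
position: [0.4252, -0.059, 0.2475]
tool_rot: [1.0, -0.018, 0.0, 0.0]
ft_force: [1.0, -0.5, -0.5]
grip_width: 0.0871
grip_force: 0.0
time: 1.77
position: [0.4931, 0.1118, 0.2171]
tool_rot: [1.0, -0.017, -0.0, 0.0]
ft_force: [0.6, -0.2, -0.5]
grip_width: 0.0874
grip_force: 0.0
time: 2.18
position: [0.5626, 0.2837, 0.1474]
tool_rot: [1.0, -0.016, 0.002, -0.001]
ft_force: [0.9, -0.7, -0.1]
grip_width: 0.087
grip_force: 0.0
```

```bash
python3 -m crank '[-1,1,25,0,0,0,0, -2,2,55,0,0,0,0, -2,2.5,85,0,0,0,0, -2,2.5,105,0,0,0,0, -2,2.5,105,0,0,0,0]'
python3 -m crank '[0,0,4,0,0,0,0, 0,0,8,0,0,0,0, 0,0,12,0,0,0,0, 0,0,13,0,0,0,0, 0,0,13,0,0,0,0]'
python3 - <<'E'
from rig import robot
import cv2
i=[robot.camera(n)['pixels'] for n in('scene','top')]
a=i[0][215:395,290:490];b=i[1][145:325,120:320]
import numpy as np
cv2.imwrite('pics/grasp.png',cv2.resize(np.hstack([a,b])[:,:,::-1],None,fx=2,fy=2,interpolation=cv2.INTER_CUBIC))
E
```

```text
time: 2.6
position: [0.555, 0.2762, 0.0375]
tool_rot: [1.0, -0.017, -0.005, 0.002]
ft_force: [-0.5, -0.8, -0.5]
grip_width: 0.0868
grip_force: 0.0
time: 3.02
position: [0.5592, 0.2774, 0.0304]
tool_rot: [1.0, -0.018, 0.001, -0.0]
ft_force: [0.5, -0.7, 0.5]
grip_width: 0.087
grip_force: 0.0
```

View pics/grasp.png

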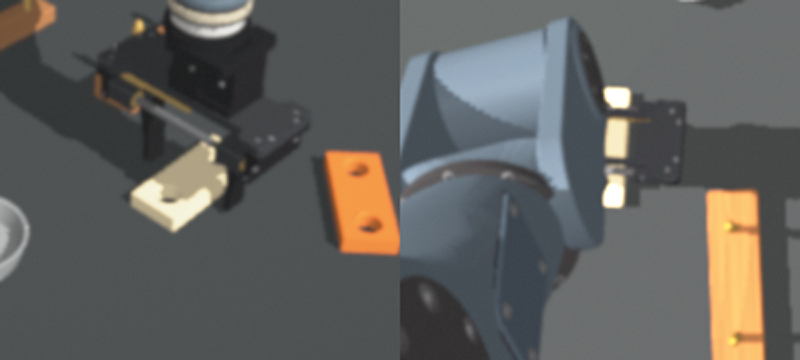

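The plate lies between the two fingers, with about 4 mm left to centre.

```bash
python3 -m crank '[1,-3,1,0,0,0,0, 1,-3,1,0,0,0,0, 1,-3,1,0,0,0,130, 1,-3,1,0,0,0,130, 1,-3,1,0,0,0,130]' 20
python3 -m crank '[0,0,0,0,0,0,130, 0,0,0,0,0,0,130, 0,0,0,0,0,0,130, 0,0,0,0,0,0,130, 0,0,0,0,0,0,130]'
python3 -m crank '[0,0,0,0,0,0,130, 0,0,0,0,0,0,130, 0,0,0,0,0,0,130, 0,0,0,0,0,0,130, 0,0,0,0,0,0,130]'
```

```text
time: 3.53
position: [0.5598, 0.2803, 0.0286]
tool_rot: [1.0, -0.017, -0.0, 0.0]
ft_force: [0.1, -0.9, 0.1]
grip_width: 0.0739
grip_force: 0.0
time: 3.95
position: [0.5598, 0.2802, 0.0285]
tool_rot: [1.0, -0.017, -0.0, 0.0]
ft_force: [-0.8, 1.2, 0.0]
grip_width: 0.0498
grip_force: 19.9
time: 4.37
position: [0.5598, 0.2802, 0.0285]
tool_rot: [1.0, -0.017, -0.0, 0.0]
ft_force: [0.8, 0.5, -1.0]
grip_width: 0.0502
grip_force: 19.9
```

```bash
python3 -m crank '[0,0,-15,0,0,0,130, 0,0,-45,0,0,0,130, 0,0,-75,0,0,0,130, 0,0,-105,0,0,0,130, 0,0,-120,0,0,0,130]'
python3 -m crank '[-2,15,0,0,0,0,130, -6,45,0,0,0,0,130, -10,75,0,0,0,0,130, -15,105,0,0,0,0,130, -20,140,0,0,0,0,130]'
python3 -m crank '[-5,35,0,0,0,0,130, -10,70,0,0,0,0,130, -15,105,0,0,0,0,130, -20,140,0,0,0,0,130, -22,160,0,0,0,0,130]'
python3 -m crank '[0,12,0,0,0,0,130, 0,12,0,0,0,0,130, 0,12,0,0,0,0,130, 0,12,0,0,0,0,130, 0,12,0,0,0,0,130]'
python3 - <<'E'
from rig import robot
import cv2,pickle
print(robot.get_obs()['position'],robot.get_obs()['tool_rot'])
d={n:robot.camera(n) for n in('scene','top')};pickle.dump(d,open('c2.pkl','wb'))
a=d['scene']['pixels'][120:270,205:365];b=d['top']['pixels'][180:330,290:450]
import numpy as np
cv2.imwrite('pics/over.png',cv2.resize(np.hstack([a,b])[:,:,::-1],None,fx=2.5,fy=2.5,interpolation=cv2.INTER_CUBIC))
E
```

```text
time: 4.78
position: [0.5614, 0.2808, 0.1522]
tool_rot: [1.0, -0.017, 0.003, -0.001]
ft_force: [0.5, -0.0, -1.1]
grip_width: 0.0494
grip_force: 19.9
time: 5.2
position: [0.5331, 0.1396, 0.1473]
tool_rot: [1.0, -0.017, -0.001, 0.0]
ft_force: [0.3, 0.2, -0.4]
grip_width: 0.05
grip_force: 19.9
time: 5.62
position: [0.5049, -0.0215, 0.1474]
tool_rot: [1.0, -0.019, -0.002, 0.0]
ft_force: [-0.8, 0.7, -1.8]
grip_width: 0.0499
grip_force: 19.9
time: 6.03
position: [0.5068, -0.0288, 0.1483]
tool_rot: [1.0, -0.017, -0.0, -0.0]
ft_force: [0.5, -0.2, -0.3]
grip_width: 0.0499
grip_force: 19.9
[ 0.50678396 -0.02875211  0.14832367] [ 9.99863275e-01 -1.65314046e-02 -3.11718158e-04 -2.14843942e-04]
```

View pics/over.png

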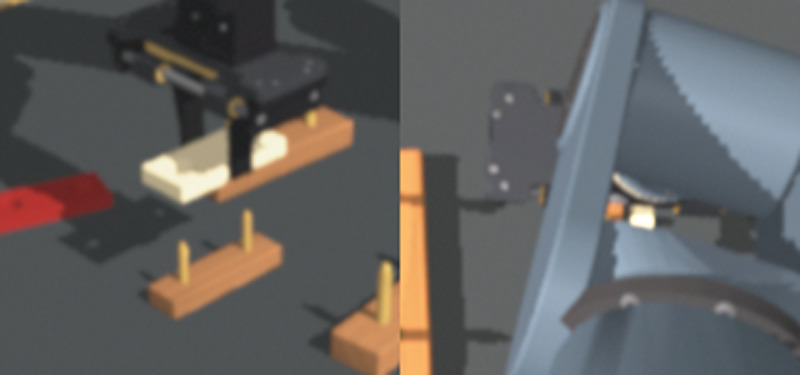

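The plate hangs level above the small stand, with its underside near 120 mm. I'll lower it to just above the pin tips and check the alignment.

```bash
python3 -m crank '[0,1.5,12,0,0,0,130, 0,1.5,26,0,0,0,130, 0,1.5,40,0,0,0,130, 0,1.5,52,0,0,0,130, 0,1.5,52,0,0,0,130]'
python3 -m crank '[0,0,0,0,0,0,130, 0,0,0,0,0,0,130, 0,0,0,0,0,0,130, 0,0,0,0,0,0,130, 0,0,0,0,0,0,130]'
python3 - <<'E'
from rig import robot
import cv2,numpy as np
from h import *
c=robot.camera('scene');o=robot.get_obs()['position'];print(o)
im=c['pixels'][:,:,::-1].copy()
s=5;x0,y0=220,160
im=cv2.resize(im[y0:y0+100,x0:x0+140],None,fx=s,fy=s,interpolation=cv2.INTER_CUBIC)
a=np.deg2rad(-2);R=np.array([[np.cos(a),-np.sin(a)],[np.sin(a),np.cos(a)]])
def dot(p,col): u=proj(c,p);cv2.circle(im,tuple(int(v) for v in ((u-[x0,y0]+.5)*s)),3,col,-1)
z=o[2]-.0285+.015
for h in(-.038,.038):
    dot([*(np.array([.5077,o[1]])+R@[h,0]),z],(0,0,255)); dot([*(np.array([.508,-.0303])+R@[h,0]),.06],(0,255,0))
for h in(-.06,.06):
    for w in(-.025,.025): dot([*(np.array([.5077,o[1]])+R@[h,w]),z],(255,0,0))
cv2.imwrite('pics/close.png',im)
E
```

```text
time: 6.55
position: [0.5056, -0.0304, 0.0947]
tool_rot: [1.0, -0.017, -0.002, -0.001]
ft_force: [1.0, -0.6, -0.6]
grip_width: 0.05
grip_force: 19.9
time: 6.97
position: [0.5073, -0.0316, 0.0972]
tool_rot: [1.0, -0.017, 0.001, 0.0]
ft_force: [-0.4, 0.4, -0.7]
grip_width: 0.0497
grip_force: 19.9
[ 0.50723619 -0.0316676   0.09710599]
```

View pics/close.png

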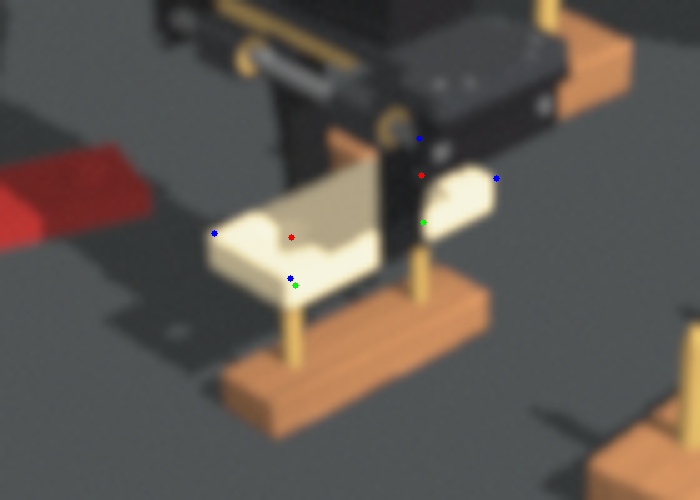

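The projected plate corners match the picture, and each hole is directly above its pin. Lowering now.

```bash
python3 -m crank '[0,-1,6,0,0,0,130, 0,-1,12,0,0,0,130, 0,-1,18,0,0,0,130, 0,-1,24,0,0,0,130, 0,-1,30,0,0,0,130]'
python3 -m crank '[0,0,4,0,0,0,130, 0,0,8,0,0,0,130, 0,0,12,0,0,0,130, 0,0,14,0,0,0,130, 0,0,14,0,0,0,130]'
python3 -m crank '[0,0,0,0,0,0,130, 0,0,0,0,0,0,130, 0,0,0,0,0,0,130, 0,0,0,0,0,0,130, 0,0,0,0,0,0,130]'
python3 - <<'E'
from rig import robot
import cv2
c=robot.camera('scene')
cv2.imwrite('pics/down.png',cv2.resize(c['pixels'][160:260,220:360,::-1],None,fx=5,fy=5,interpolation=cv2.INTER_CUBIC))
E
```

```text
time: 7.43
position: [0.5067, -0.0306, 0.0656]
tool_rot: [1.0, -0.018, -0.0, -0.0]
ft_force: [-0.4, 0.7, -0.9]
grip_width: 0.05
grip_force: 19.9
time: 7.85
position: [0.5067, -0.0305, 0.0521]
tool_rot: [1.0, -0.017, -0.0, -0.0]
ft_force: [0.4, 0.5, 0.2]
grip_width: 0.05
grip_force: 19.9
time: 8.27
position: [0.5071, -0.0306, 0.0528]
tool_rot: [1.0, -0.017, 0.0, 0.0]
ft_force: [-0.2, 0.6, -0.6]
grip_width: 0.05
grip_force: 19.9
```

View pics/down.png

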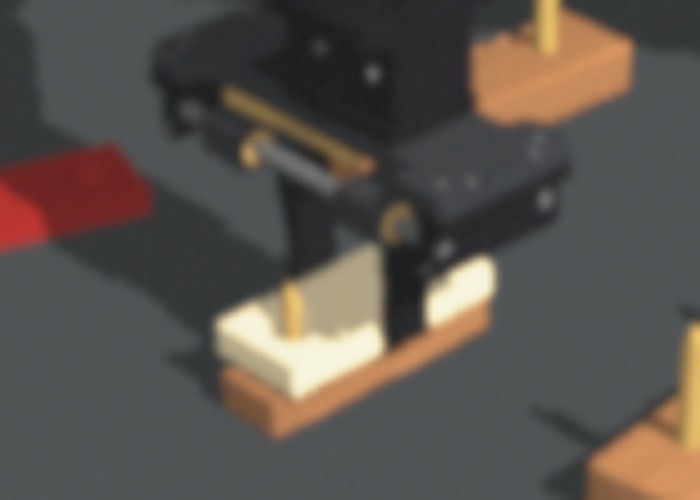

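The far pin stands up through its hole and the plate is about 4 mm above the bar. I'll lower it the rest, open the fingers and rise.

```bash
python3 -m crank '[0,0,1,0,0,0,130, 0,0,2,0,0,0,130, 0,0,3,0,0,0,130, 0,0,4,0,0,0,130, 0,0,4,0,0,0,130]'
python3 -m crank '[0,0,0,0,0,0,60, 0,0,0,0,0,0,60, 0,0,0,0,0,0,30, 0,0,0,0,0,0,0, 0,0,0,0,0,0,0]'
python3 -m crank '[0,0,0,0,0,0,0, 0,0,0,0,0,0,0, 0,0,0,0,0,0,0, 0,0,0,0,0,0,0, 0,0,0,0,0,0,0]'
python3 -m crank '[0,0,-5,0,0,0,0, 0,0,-25,0,0,0,0, 0,0,-55,0,0,0,0, 0,0,-90,0,0,0,0, 0,0,-120,0,0,0,0]'
python3 -m crank '[0,20,-10,0,0,0,0, 0,55,-20,0,0,0,0, 0,90,-30,0,0,0,0, 0,125,-40,0,0,0,0, 0,150,-50,0,0,0,0]'
python3 -m crank '[0,20,0,0,0,0,0, 0,50,0,0,0,0,0, 0,80,0,0,0,0,0, 0,100,0,0,0,0,0, 0,100,0,0,0,0,0]'
python3 - <<'E'
from rig import robot
import cv2,numpy as np
a=robot.camera('scene')['pixels'][170:260,220:350];b=robot.camera('top')['pixels'][200:290,310:440]
cv2.imwrite('pics/end.png',cv2.resize(np.hstack([a,b])[:,:,::-1],None,fx=3,fy=3,interpolation=cv2.INTER_CUBIC))
E
```

```text
time: 8.73
position: [0.5069, -0.0306, 0.0485]
tool_rot: [1.0, -0.017, -0.0, -0.0]
ft_force: [-0.3, -0.1, 0.5]
grip_width: 0.0498
grip_force: 19.9
time: 9.15
position: [0.507, -0.0306, 0.0485]
tool_rot: [1.0, -0.017, 0.0, 0.0]
ft_force: [-0.0, -0.1, -0.4]
grip_width: 0.0754
grip_force: 0.0
time: 9.57
position: [0.5069, -0.0306, 0.0485]
tool_rot: [1.0, -0.017, -0.0, -0.0]
ft_force: [-0.0, -0.2, -1.5]
grip_width: 0.0868
grip_force: 0.0
time: 9.98
position: [0.5067, -0.0305, 0.1703]
tool_rot: [1.0, -0.017, -0.0, -0.0]
ft_force: [1.6, -0.1, -0.4]
grip_width: 0.0868
grip_force: 0.0
time: 10.4
position: [0.5016, -0.1831, 0.2198]
tool_rot: [1.0, -0.018, 0.001, 0.001]
ft_force: [0.2, -0.7, -0.3]
grip_width: 0.087
grip_force: 0.0
time: 10.82
position: [0.4985, -0.285, 0.2191]
tool_rot: [1.0, -0.019, 0.001, 0.002]
ft_force: [-0.6, 0.5, 0.3]
grip_width: 0.0871
grip_force: 0.0
```

View pics/end.png

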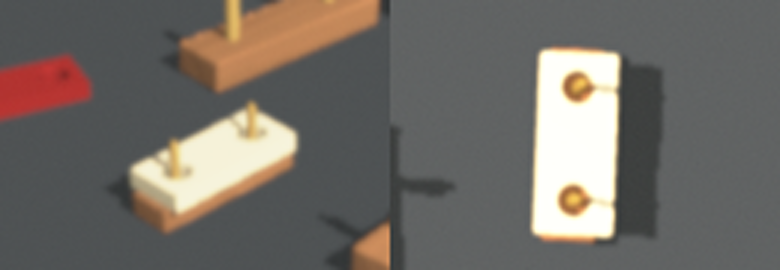

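Both pins come through the holes and the plate lies flat on the bar. The gripper is clear.

```bash
python3 -c "
from rig import robot
print(robot.hand_in())"
```

```text
the job is handed in; nothing more can be done
None
```

The cream plate is threaded over both pins of the smallest stand, lying flat on the bar and released; the arm never went to the red plate or the sugar pot, and the job was handed in after about 11 s of robot time.

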